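# Snap the scriber into its spring-clip holder

### The arm

A 7-joint arm with a two-finger parallel gripper is mounted at the origin on the work surface. World frame = base frame: x ahead of the robot, y to its left, z up, the work surface at z = 0. Lengths are in m, angles in rad, forces in N, time in s.
With the tool pointing down it reaches from about 0.4 to 0.85 m from the base axis. Payload 4.5 kg.
Tool frame: the origin (TCP) lies on the centre line of the jaws, within the pads' length; the fingertips stand 11 mm ahead of it and the grasp point (between the pads) lies 8 mm behind it; z points along the fingers, y is the direction in which the jaws open and shut (so a half turn about z gives the same grasp; the last joint's range is limited). The gripper opens to 88 mm and grips with 3 to 60 N. Pads are 18 mm wide; open, the fingers measure 123 mm over their backs; the gripper's body (75 mm by 187 mm) begins 45 mm behind the grasp point.
Start: joints at [1.344, 0.689, -0.195, 1.565, 0.157, 0.902, -0.215], TCP at [0.161, -0.604, 0.219] pointing down, gripper open.
Joint ranges: [-3.01, 3.01], [-0.46, 2.08], [-1.47, 1.51], [0.13, 2.56], [-1, 4.14], [0.04, 2.09], [-2.66, 2.66]. Speed limits (rad/s): [2.57, 2.57, 3.14, 3.14, 3.14, 3.14, 3.14].

### API

Orientations are given as a unit quaternion [x, y, z, w].
In Python, from plant import r, snapshot gives the robot as it stands.
- The arm moves only by the tool drive_tool, never from a script. Its argument "commands" is a list of rows, each an object of numbers: "wx", "wy", "wz": the turn, a rotation vector about the tool's x, y, z in rad; "dx", "dy", "dz": the shift along the tool's x, y, z in m; "claw": the opening, from 0 (shut) to 1 (fully open). A call has 1 to 12 rows; each row shifts and turns the commanded pose from where the row before left it, along the tool's axes as they then stand; what a row does not reach is not made up. A row lasts 1/10 s, in which the tool goes at most 50 mm and 8.59 degrees, less where a joint would pass 70% of its speed; a pose out of reach is approached as far as the arm can. A call is refused whole if a number of a shift passes 0.05 or a number of a turn 0.15, either way. A call with a gripper value outside its range is refused whole. The fingers move at their own pace and stop on an object; "grip_force" is the grip in N (left out, the last holds). Time passes only in rows, so rows that do not move let the fingers close. It gives the time, the measured TCP pose, the force and the opening at its end, in the units of the state.
- r.get_state(): the state, without advancing time (a new reading comes with each control period).
- snapshot(name): name is "scene" or "top"; returns a dict with "color" (400x640x3 uint8, red, green, blue), "fx", "fy", "cx", "cy" (pixels), "world_to_cam" (4x4, takes a point from world to camera coordinates). Camera axes: x right, y up, looking along -z (the intrinsics and any distortion apply to the point x, -y, -z); pixel columns grow to the right and rows downward; lengths in m; the calibration is good to about 2 mm. A picture is of the moment at which its call begins. There is no depth.
- r.finish_job(): hands the job in, once; it reports no verdict.
The state is a dict: "clock": time; "q": joint angles; "qd": joint speeds; "joint_torque": joint torques, N m; "tool_pos": TCP position; "eef_rot": TCP orientation; "contact_force": force on the tool from outside, world axes, zero at the start; "moment": the same for the moment, N m; "opening": opening from 0.0 (shut) to 1.0 (fully open).
Only numpy, scipy, OpenCV 4.12 (cv2) and the standard library are available. Lean on these libraries where they do the work, as an engineer would, in place of code of your own. Each camera call takes 0.05 s, during which the arm holds its last target. There are 200 camera calls.

### The job

Take the round aluminium scriber out of its wooden rest and press it down into the spring-clip holder until it has snapped fully home in both clips, its thick black head at the end with the upright stop plate. Press gently: the holder floats on soft rubber mounts, so keep pushing until the clips give, but never load the holder with more than 25 N. Then let go, and leave the other things on the bench where they are.

Things in the scene. Friction and masses are not known exactly. Their poses are not given: they have to be found in the camera images.
- scriber: Hand scriber (140 g give or take a third): plain aluminium rod 16 mm in diameter, 170 mm long, with a black head 26 mm in diameter and 25 mm long at one end and a 25 mm steel cone point at the other; 220 mm over all. Origin on the rod's axis, half way along the plain rod. Its y axis runs along the rod towards the black head. It starts lying level in the wooden rest, axis 45 mm above the bench; grip the rod firmly about its middle.
- shank_head (a point): Point on the scriber's axis, 40 mm from its origin towards the black head.
- shank_tip (a point): Point on the scriber's axis, 40 mm from its origin towards the cone point.
- rest: Fixed wooden rest: base 70 x 150 x 8 mm with two upright notched blocks, 12 mm thick, 60 mm either side of its origin along its y axis; their tops are 49 mm above the bench (4 mm above the rod's axis), 48 mm wide across the rod. The notches are open upwards and 19.6 mm wide. Between the blocks there is a clear gap of 108 mm for the fingers. Origin on the bench, under the middle.
- holder: Fixed foot of the clip holder, a grey plate 90 mm (its x) by 210 mm (its y, from -80 to +130 mm), 8 mm thick; origin on the bench, midway below the two clips, which stand 40 mm either side of it along y. At y = +118 to +124 mm rises a stop plate 50 mm wide, 88 mm high above the bench.
- bed: Steel bed of the holder, 80 mm wide, top 38 mm above the bench; carries the clips and the stop plate. It floats on well-damped rubber mounts: it gives about 1.25 mm straight down for each newton pressed on it, meets a hard stop after 22 mm, and springs back when let go. Origin and axes as the holder's. The free gap between the two clips is 66 mm along y: room for fingers that hold the rod there.
- seat_head (a point): Middle of the clip by the stop plate: here shank_head lies when home, 70 mm above the bench unloaded; moves with the bed; z up, y to the stop plate. A clip (14 mm along y) is a flat seat and two hinged spring fingers; the lips leave about 10.6 mm, the flared mouth is about 23 mm wide, its tops 19 mm above this point.
- seat_tip (a point): Middle of the other clip, 80 mm from the first: here shank_tip lies when home. Axes as seat_head. A rod laid on the clips rests about 12 mm above home. Pressed at its middle it takes some 10 to 16 N in all, depending on friction, until the lips pass over it; then the force falls sharply and the rod drops onto the seats. One clip may give before the other.
- screwdriver: Bystander: loose screwdriver, lying flat; leave it alone.
- wrench: Bystander: loose steel wrench, lying flat; leave it alone.
- screw_jar: Bystander: glass jar with steel lid, 60 mm across, 85 mm high; leave it alone.
- tape_roll: Bystander: cardboard ring, 90 mm across, 24 mm high; leave it alone.
- cup: Bystander: white cup, 72 mm across, 95 mm high; leave it alone.
- steel_block: Bystander: steel block 50 x 50 x 25 mm; leave it alone.

How it is judged:
On the way, in this order (a step that is already met when the one before it is completed fails the run):
1. the scriber is lifted clear of its rest (distance of scriber from where it was at the start of the episode above 0.05 m and contact force between scriber and rest below 0.05 N), for 0.1 s.
2. the scriber is pressed home in both clips, head at the stop plate (z of shank_head in the frame of seat_head between -0.002 and 0.002 m and x of shank_head in the frame of seat_head between -0.003 and 0.003 m and y of shank_head in the frame of seat_head between -0.008 and 0.008 m and z of shank_tip in the frame of seat_tip between -0.002 and 0.002 m and x of shank_tip in the frame of seat_tip between -0.003 and 0.003 m and y of shank_tip in the frame of seat_tip between -0.008 and 0.008 m), for 0.2 s.
At the end, for the whole second after the job is handed in: The scriber lies at rest in both clips, black head at the stop-plate end: shank_head at seat_head and shank_tip at seat_tip, each within 2 mm in height, 3 mm sideways and 8 mm lengthwise (all of step 2 and linear speed of scriber below 0.02 m/s and angular speed of scriber below 0.2 rad/s); the robot touches nothing.
It fails at once if the holder is loaded with more than 25 N by the scriber (contact force between scriber and holder above 25 N).
It fails at once if the robot itself pushes the holder with more than 25 N (contact force between any of the fingers, the arm and holder above 25 N).
It fails at once if a bystander is moved more than 30 mm (distance of any of screwdriver, wrench, screw_jar, tape_roll, cup, steel_block from where it was at the start of the episode above 0.03 m).
It also fails if it takes over 58 s, if anything falls off the work surface, if the arm or the gripper's body presses on something with over 40 N, if the wrist force passes 120 N, or if a joint passes its speed limit or range.

## Working session

There is one attempt and no reset: what is moved stays moved. The work goes in short steps, Python scripts to look and compute and a tool call to move; the robot and the scene stay as the last step left them, time stands still between calls to the robot, and variables do not carry over. Pictures are saved under pics/ and viewed, on a budget of 10 in all, crops included, one or two more only if the job needs it, and the job is handed in when it is done.

Besides the shell and the picture viewer there is one more tool, called after "Request:" as name([rows], argument=value, ...), one row to a line, values as JSON. drive_tool: Moves the arm, as the interface text tells. Its arguments: {"type":"object","properties":{"commands":{"type":"array","items":{"type":"object","properties":{"wx":{"type":"number"},"wy":{"type":"number"},"wz":{"type":"number"},"dx":{"type":"number"},"dy":{"type":"number"},"dz":{"type":"number"},"claw":{"type":"number"}}}},"grip_force":{"type":"number"}},"required":["commands"]}

```bash
ls; mkdir -p pics; python3 - <<'E'
from plant import r,snapshot
import cv2,numpy as np
for n in ("scene","top"):
    s=snapshot(n); cv2.imwrite(f"pics/{n}0.png",s["color"][:,:,::-1]); np.savez(f"{n}0.npz",**s)
    print(n,[s[k] for k in("fx","fy","cx","cy")],[k for k in s]); print(np.round(s["world_to_cam"],4).tolist())
print(r.get_state())
E
```

```text
pics
scene [483.4307211710137, 483.4307211710137, 318.2212683209532, 198.4652884404859] ['color', 'fx', 'fy', 'cx', 'cy', 'world_to_cam']
[[0.8539, 0.5202, -0.0126, -0.4724], [-0.4073, 0.6832, 0.6061, 0.2264], [0.3239, -0.5125, 0.7953, -1.604], [0.0, 0.0, 0.0, 1.0]]
top [484.9988012080769, 484.9988012080769, 311.6480406828353, 200.46499579634286] ['color', 'fx', 'fy', 'cx', 'cy', 'world_to_cam']
[[0.0061, -0.9998, -0.0185, -0.0319], [0.996, 0.0045, 0.089, -0.573], [-0.0889, -0.0189, 0.9959, -1.4578], [0.0, 0.0, 0.0, 1.0]]
{'clock': 0.1, 'q': array([ 1.34380272,  0.68987272, -0.19447366,  1.56624496,  0.15735457,
        0.90251645, -0.21509157]), 'qd': array([ 2.12426940e-03, -2.86478390e-03, -1.77948442e-03, -3.34765016e-03,
       -1.27156229e-03, -8.15515862e-05, -1.29374128e-04]), 'joint_torque': array([-3.14087702e-03, -5.28508759e+01, -1.27159160e+00, -1.53839439e+01,
       -5.25990757e-02,  1.94317945e-03,  2.88869489e-05]), 'tool_pos': array([ 0.16091369, -0.60330601,  0.21850489]), 'eef_rot': array([ 9.91504618e-01,  1.30068872e-01, -2.04355698e-04, -7.99040063e-04]), 'contact_force': array([-0.45315636, -0.15651612,  0.67830706]), 'moment': array([-0.00692562, -0.00574767, -0.02802042]), 'opening': 0.9975181025081329}
```

```bash
python3 - <<'E'
import cv2,numpy as np
a=cv2.imread("pics/scene0.png");b=cv2.imread("pics/top0.png")
c=np.vstack([a,b]);print(c.shape)
cv2.imwrite("pics/both.png",cv2.resize(c,(480,600),interpolation=cv2.INTER_AREA))
E
```

```text
(800, 640, 3)
```

View pics/top0.png

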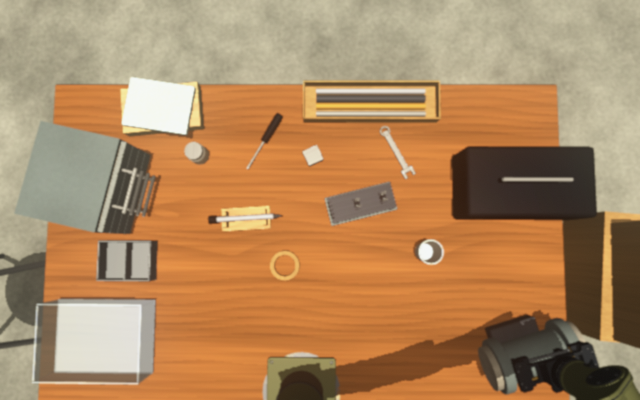

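View pics/scene0.png

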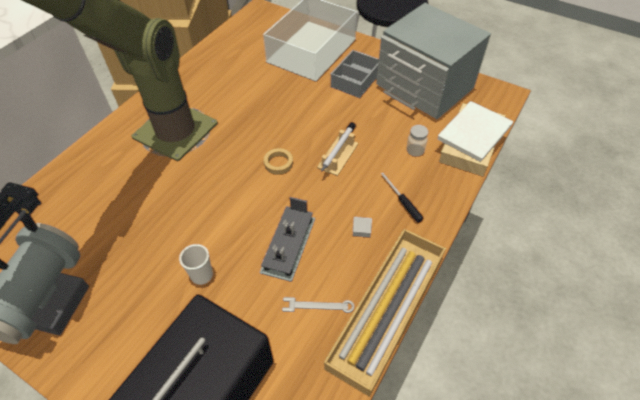

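The top view shows the scriber at about (210–283, 218) with its head at the left, and the holder at about (327–396, 203). The scene view shows the stop plate at (298,205), the end of the holder towards the scriber. I'll enlarge both.

```bash
python3 - <<'E'
import cv2,numpy as np
def crop(n,u,v,w,h,k,out):
    a=cv2.imread(f"pics/{n}0.png")[v:v+h,u:u+w]
    a=cv2.resize(a,None,fx=k,fy=k,interpolation=cv2.INTER_CUBIC)
    for i in range(0,w,10): cv2.line(a,(i*k,0),(i*k,4 if i%50 else 12),(0,255,0),1); cv2.putText(a,str(u+i),(i*k,22),0,.35,(0,255,0),1)
    for i in range(0,h,10): cv2.line(a,(0,i*k),(4,i*k),(0,255,0),1); cv2.putText(a,str(v+i),(6,i*k+4),0,.35,(0,255,0),1)
    return a
A=crop("top",200,200,100,37,8,0);B=crop("top",315,178,100,37,8,0)
cv2.imwrite("pics/c1.png",np.vstack([A,B]))
A=crop("scene",310,115,66,66,6,0);B=crop("scene",255,190,66,96,6,0)
A=cv2.copyMakeBorder(A,0,B.shape[0]-A.shape[0],0,0,cv2.BORDER_CONSTANT)
cv2.imwrite("pics/c2.png",np.hstack([A,B]))
E
```

```text
(no output)
```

View pics/c1.png

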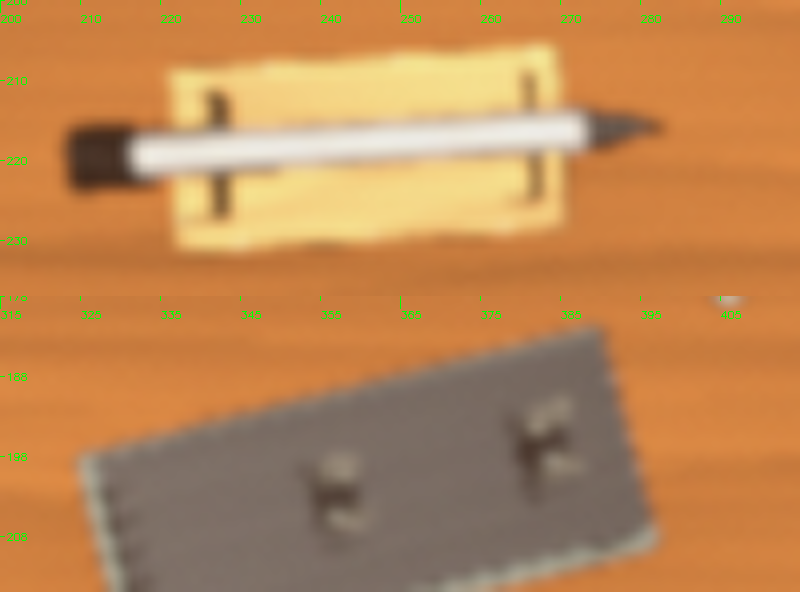

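View pics/c2.png

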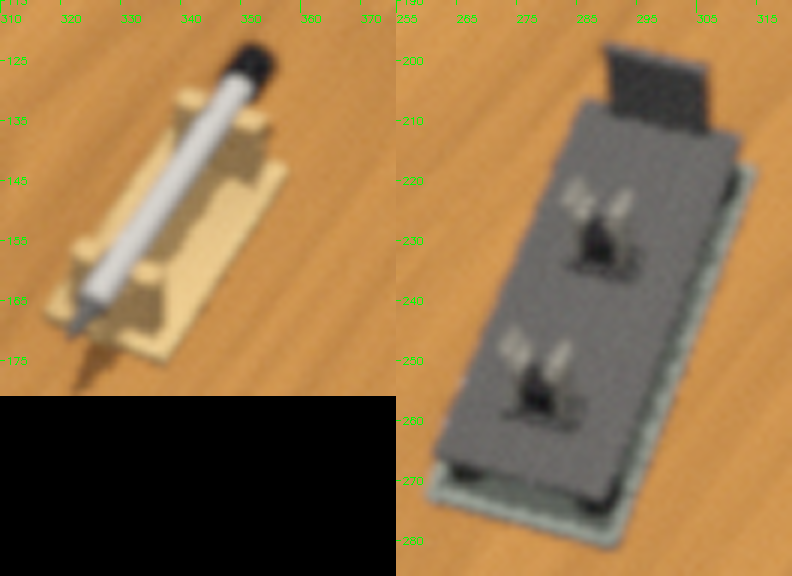

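```bash
cat >h.py <<'E'
import numpy as np
from scipy.optimize import least_squares
from scipy.spatial.transform import Rotation as R
C={n:np.load(f"{n}0.npz") for n in("top","scene")}
def proj(n,P):
    c=C[n]; p=np.c_[P,np.ones(len(P))]@c["world_to_cam"].T
    return np.c_[c["cx"]+c["fx"]*p[:,0]/-p[:,2], c["cy"]+c["fy"]*p[:,1]/p[:,2]]
def place(x,y,a,L):
    L=np.asarray(L,float);c,s=np.cos(a),np.sin(a)
    return np.c_[x+c*L[:,0]-s*L[:,1],y+s*L[:,0]+c*L[:,1],L[:,2]]
def fit(model,obs,p0):
    f=lambda p:np.concatenate([(proj(n,place(*p[:3],model(p,n)))-np.array(obs[n])).ravel() for n in obs])
    s=least_squares(f,p0,loss="soft_l1"); return s.x,f(s.x)
E
cat >m.py <<'E'
from h import *
np.set_printoptions(precision=2,suppress=True)
o=.43
so={"top":np.array([(208.5,219.75),(216.25,219.4),(273.5,216.25),(282.75,215.9)])-o,"scene":np.array([(350,128.3),(325.5,165),(322,170.3)])-o}
sm=lambda p,n:[(0,y,.045) for y in((.11,.085,-.085,-.11) if n=="top" else (.085,-.085,-.11))]
for k in(so,{"top":so["top"]},{"scene":so["scene"]}):
    p,e=fit(sm,k,[.55,.15,0]);print("scriber",p.round(4),e)
ho={"top":np.array([(357.5,199.4),(358.75,205.6),(384,192.3),(385.3,198.8),(325,197.9),(390,182.25)])-o,
"scene":np.array([(284.5,221.2),(293.2,222.8),(274.3,246.7),(282.8,248.3),(286.5,206.7),(261.8,265.8),(312.3,212.8),(290.2,273.3),(289.8,197.5),(307,200.8)])-o}
def hm(p,n):
    a,z,y0,y1=p[3:7]
    # top image: up = +x ; scene: image right = +x
    if n=="top": return[(a,.04,z),(-a,.04,z),(a,-.04,z),(-a,-.04,z),(.04,y1,.038),(.04,y0,.038)]
    return[(-a,.04,z),(a,.04,z),(-a,-.04,z),(a,-.04,z),(-.04,y1,.038),(-.04,y0,.038),(.04,y1,.038),(.04,y0,.038),(-.025,.121,.088),(.025,.121,.088)]
for k in(ho,{"top":ho["top"]},{"scene":ho["scene"]}):
    p,e=fit(hm,k,[.6,-.15,.2,.012,.087,-.08,.126]);print("holder",p.round(4),e)
E
python3 m.py
```

```text
scriber [0.52 0.17 0.06] [-0.01  0.22  0.49  0.11 -0.58  0.1  -1.56 -0.01  0.16  1.01  0.05  0.19
 -0.33  0.55]
scriber [0.52 0.17 0.06] [ 0.35  0.02  0.85 -0.07 -0.21  0.08 -1.19 -0.02]
scriber [0.52 0.18 0.07] [-0.14  0.38  0.22 -0.35 -0.09  0.02]
holder [ 0.57 -0.2   0.26  0.01  0.09 -0.08  0.12] [-0.23 -0.47  0.39  0.31 -0.22 -0.24  0.38  0.23  1.89  0.16  0.21 -0.59
  0.52  0.06 -0.54  0.3   0.44 -0.37 -0.16  0.01 -0.52 -0.66 -0.68 -0.3
  0.84 -0.4   0.31 -0.16 -0.1  -0.49  0.2   0.24]
holder [ 0.57 -0.2   0.25  0.01  0.09 -0.07  0.13] [-0.23 -0.23  0.11 -0.17 -0.1   0.34  0.22  0.09  0.03  0.13 -0.03 -0.14]
holder [ 0.57 -0.2   0.26  0.01  0.09 -0.07  0.12] [ 0.12 -0.05 -0.23  0.34  0.08 -0.45  0.21  0.1  -0.73 -0.13 -0.6  -0.08
  0.67  0.09  0.42  0.02 -0.18 -0.27  0.14  0.43]
```

```bash
sed -i 's/precision=2/precision=4/; s/,e)$/)/' m.py; python3 m.py
cat >>h.py <<'E'
def togo(P,yaw,st=None):
    """world target P, wanted yaw of tool x -> shift and turn left in tool axes"""
    from plant import r
    s=st or r.get_state(); T=R.from_quat(s["eef_rot"])
    G=R.from_euler("z",yaw)*R.from_euler("x",np.pi)
    print("t",round(s["clock"],2),"pos",s["tool_pos"].round(4),"F",s["contact_force"].round(2),"open",round(s["opening"],3),
     "\n shift",T.inv().apply(np.array(P)-s["tool_pos"]).round(4),"turn",(T.inv()*G).as_rotvec().round(4),"shift in goal axes",G.inv().apply(np.array(P)-s["tool_pos"]).round(4))
E
python3 - <<'E'
from h import *
togo([.55,-.2,.22],.26); togo([.52,.17,.22],np.pi/2+.06)
E
```

```text
scriber [0.5189 0.1734 0.0612]
scriber [0.5192 0.1723 0.0585]
scriber [0.5175 0.1754 0.0703]
holder [ 0.5737 -0.2033  0.2589  0.0106  0.0902 -0.0751  0.1233]
holder [ 0.5735 -0.203   0.246   0.0094  0.0915 -0.074   0.1288]
holder [ 0.5742 -0.2039  0.2609  0.0115  0.0914 -0.0749  0.1222]
t 0.1 pos [ 0.1609 -0.6033  0.2185] F [-0.45 -0.16  0.68] open 0.998 
 shift [ 0.4799 -0.2893 -0.0011] turn [-0.0016  0.0002  0.0009] shift in goal axes [ 0.4797 -0.2897 -0.0015]
t 0.1 pos [ 0.1609 -0.6033  0.2185] F [-0.45 -0.16  0.68] open 0.998 
 shift [ 5.464e-01 -6.545e-01 -5.000e-04] turn [-1.5000e-03 -1.0000e-03 -1.3699e+00] shift in goal axes [ 0.7504  0.4048 -0.0015]
```

Request:
drive_tool([
  {"dx": 0.04,"dy": -0.024},
  {"dx": 0.04,"dy": -0.024},
  {"dx": 0.04,"dy": -0.024},
  {"dx": 0.04,"dy": -0.024},
  {"dx": 0.04,"dy": -0.024},
  {"dx": 0.04,"dy": -0.024},
  {"dx": 0.04,"dy": -0.024},
  {"dx": 0.04,"dy": -0.024},
  {"dx": 0.04,"dy": -0.024},
  {"dx": 0.04,"dy": -0.024},
  {"dx": 0.04,"dy": -0.024},
  {"dx": 0.04,"dy": -0.024},
])

```text
validation failed for argument at $.co...
```

Request:
drive_tool([
  {"wz": -0.137},
  {"wz": -0.137},
  {"wz": -0.137},
  {"wz": -0.137},
  {"wz": -0.137},
  {"wz": -0.137},
  {"wz": -0.137},
  {"wz": -0.137},
  {"wz": -0.137},
  {"wz": -0.137},
  {},
  {},
])

```text
validation failed for argument at $.co...
```

```bash
python3 - <<'E'
from h import *
togo([.5188,.1735,.16],np.pi/2+.062)
E
```

```text
t 0.1 pos [ 0.1609 -0.6033  0.2185] F [-0.45 -0.16  0.68] open 0.998 
 shift [ 0.5461 -0.6581  0.0595] turn [-1.5000e-03 -1.0000e-03 -1.3719e+00] shift in goal axes [0.7531 0.4053 0.0585]
```

Validation failed, so every key is probably required in each row.

Request:
drive_tool([
  {"dx": 0.04,"dy": -0.024,"dz": 0,"wx": 0,"wy": 0,"wz": 0,"claw": 1},
  {"dx": 0.04,"dy": -0.024,"dz": 0,"wx": 0,"wy": 0,"wz": 0,"claw": 1},
  {"dx": 0.04,"dy": -0.024,"dz": 0,"wx": 0,"wy": 0,"wz": 0,"claw": 1},
  {"dx": 0.04,"dy": -0.024,"dz": 0,"wx": 0,"wy": 0,"wz": 0,"claw": 1},
  {"dx": 0.04,"dy": -0.024,"dz": 0,"wx": 0,"wy": 0,"wz": 0,"claw": 1},
  {"dx": 0.04,"dy": -0.024,"dz": 0,"wx": 0,"wy": 0,"wz": 0,"claw": 1},
  {"dx": 0.04,"dy": -0.024,"dz": 0,"wx": 0,"wy": 0,"wz": 0,"claw": 1},
  {"dx": 0.04,"dy": -0.024,"dz": 0,"wx": 0,"wy": 0,"wz": 0,"claw": 1},
  {"dx": 0.04,"dy": -0.024,"dz": 0,"wx": 0,"wy": 0,"wz": 0,"claw": 1},
  {"dx": 0.04,"dy": -0.024,"dz": 0,"wx": 0,"wy": 0,"wz": 0,"claw": 1},
  {"dx": 0.04,"dy": -0.024,"dz": 0,"wx": 0,"wy": 0,"wz": 0,"claw": 1},
  {"dx": 0.04,"dy": -0.024,"dz": 0,"wx": 0,"wy": 0,"wz": 0,"claw": 1},
])

```text
clock: 1.3
tool_pos: [0.5515, -0.2002, 0.2189]
eef_rot: [0.992, 0.13, -0.0, -0.0]
contact_force: [0.9, -0.3, 0.4]
opening: 0.998
```

Request:
drive_tool([
  {"dx": 0,"dy": 0,"dz": 0,"wx": 0,"wy": 0,"wz": -0.137,"claw": 1},
  {"dx": 0,"dy": 0,"dz": 0,"wx": 0,"wy": 0,"wz": -0.137,"claw": 1},
  {"dx": 0,"dy": 0,"dz": 0,"wx": 0,"wy": 0,"wz": -0.137,"claw": 1},
  {"dx": 0,"dy": 0,"dz": 0,"wx": 0,"wy": 0,"wz": -0.137,"claw": 1},
  {"dx": 0,"dy": 0,"dz": 0,"wx": 0,"wy": 0,"wz": -0.137,"claw": 1},
  {"dx": 0,"dy": 0,"dz": 0,"wx": 0,"wy": 0,"wz": -0.137,"claw": 1},
  {"dx": 0,"dy": 0,"dz": 0,"wx": 0,"wy": 0,"wz": -0.137,"claw": 1},
  {"dx": 0,"dy": 0,"dz": 0,"wx": 0,"wy": 0,"wz": -0.137,"claw": 1},
  {"dx": 0,"dy": 0,"dz": 0,"wx": 0,"wy": 0,"wz": -0.137,"claw": 1},
  {"dx": 0,"dy": 0,"dz": 0,"wx": 0,"wy": 0,"wz": -0.137,"claw": 1},
])

```text
clock: 2.3
tool_pos: [0.5503, -0.2019, 0.2188]
eef_rot: [0.684, 0.73, -0.0, -0.0]
contact_force: [0.0, 0.2, -0.5]
opening: 1.0
```

```bash
python3 - <<'E'
from h import *
togo([.5188,.1735,.16],np.pi/2+.062)
E
```

```text
t 2.3 pos [ 0.5503 -0.2019  0.2188] F [ 0.04  0.23 -0.45] open 1.0 
 shift [ 0.3766 -0.0068  0.0589] turn [-0.0009 -0.0002  0.0036] shift in goal axes [ 0.3766 -0.0082  0.0588]
```

Request:
drive_tool([
  {"dx": 0.0377,"dy": -0.0008,"dz": 0.006,"wx": 0,"wy": 0,"wz": 0.0036,"claw": 1},
  {"dx": 0.0377,"dy": -0.0008,"dz": 0.006,"wx": 0,"wy": 0,"wz": 0,"claw": 1},
  {"dx": 0.0377,"dy": -0.0008,"dz": 0.006,"wx": 0,"wy": 0,"wz": 0,"claw": 1},
  {"dx": 0.0377,"dy": -0.0008,"dz": 0.006,"wx": 0,"wy": 0,"wz": 0,"claw": 1},
  {"dx": 0.0377,"dy": -0.0008,"dz": 0.006,"wx": 0,"wy": 0,"wz": 0,"claw": 1},
  {"dx": 0.0377,"dy": -0.0008,"dz": 0.006,"wx": 0,"wy": 0,"wz": 0,"claw": 1},
  {"dx": 0.0377,"dy": -0.0008,"dz": 0.006,"wx": 0,"wy": 0,"wz": 0,"claw": 1},
  {"dx": 0.0377,"dy": -0.0008,"dz": 0.006,"wx": 0,"wy": 0,"wz": 0,"claw": 1},
  {"dx": 0.0377,"dy": -0.0008,"dz": 0.006,"wx": 0,"wy": 0,"wz": 0,"claw": 1},
  {"dx": 0.0377,"dy": -0.0008,"dz": 0.006,"wx": 0,"wy": 0,"wz": 0,"claw": 1},
  {"dx": 0,"dy": 0,"dz": 0,"wx": 0,"wy": 0,"wz": 0,"claw": 0.5},
  {"dx": 0,"dy": 0,"dz": 0,"wx": 0,"wy": 0,"wz": 0,"claw": 0.5},
])

```text
clock: 3.5
tool_pos: [0.5207, 0.1748, 0.1588]
eef_rot: [0.686, 0.728, -0.001, -0.0]
contact_force: [0.3, -0.6, 0.2]
opening: 0.844
```

```bash
python3 - <<'E'
from h import *
from plant import snapshot
import cv2
togo([.5188,.1735,.037],np.pi/2+.062)
s=snapshot("scene")["color"][:,:,::-1][85:185,290:390]
cv2.imwrite("pics/s1.png",cv2.resize(s,(600,600),interpolation=cv2.INTER_CUBIC))
E
```

```text
t 3.5 pos [0.5207 0.1748 0.1588] F [ 0.31 -0.64  0.16] open 0.844 
 shift [-0.0011 -0.0019  0.1218] turn [-0.001   0.0005 -0.0033] shift in goal axes [-0.0011 -0.002   0.1218]
```

View pics/s1.png

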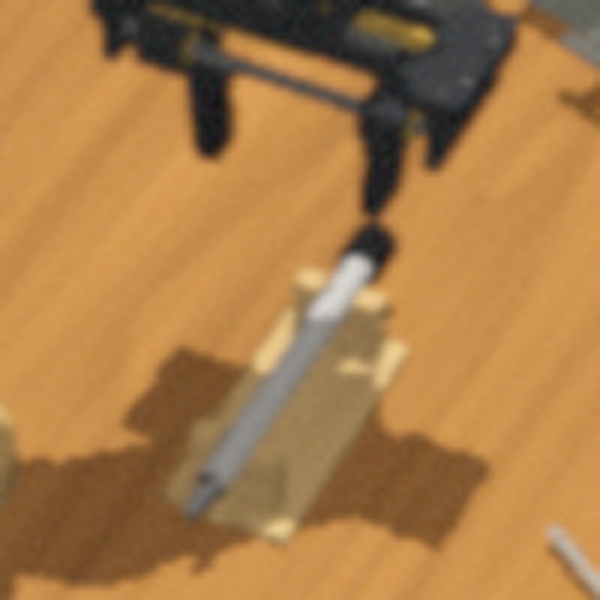

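The gripper straddles the rod axis squarely: fingers at (210,150) and (375,200) in the crop, rod from (200,490) to (375,240). Next I descend and grip.

Request:
drive_tool([
  {"dx": -0.001,"dy": -0.002,"dz": 0.015,"wx": 0,"wy": 0,"wz": -0.003,"claw": 0.7},
  {"dx": 0,"dy": 0,"dz": 0.018,"wx": 0,"wy": 0,"wz": 0,"claw": 0.7},
  {"dx": 0,"dy": 0,"dz": 0.018,"wx": 0,"wy": 0,"wz": 0,"claw": 0.7},
  {"dx": 0,"dy": 0,"dz": 0.018,"wx": 0,"wy": 0,"wz": 0,"claw": 0.7},
  {"dx": 0,"dy": 0,"dz": 0.018,"wx": 0,"wy": 0,"wz": 0,"claw": 0.7},
  {"dx": 0,"dy": 0,"dz": 0.018,"wx": 0,"wy": 0,"wz": 0,"claw": 0.7},
  {"dx": 0,"dy": 0,"dz": 0.012,"wx": 0,"wy": 0,"wz": 0,"claw": 0.7},
  {"dx": 0,"dy": 0,"dz": 0.005,"wx": 0,"wy": 0,"wz": 0,"claw": 0.7},
  {"dx": 0,"dy": 0,"dz": 0,"wx": 0,"wy": 0,"wz": 0,"claw": 0.5},
  {"dx": 0,"dy": 0,"dz": 0,"wx": 0,"wy": 0,"wz": 0,"claw": 0.4},
], grip_force=20)

```text
clock: 4.55
tool_pos: [0.5198, 0.1728, 0.0377]
eef_rot: [0.686, 0.728, 0.0, 0.0]
contact_force: [-1.2, -0.0, 0.1]
opening: 0.545
```

Request:
drive_tool([
  {"dx": 0,"dy": 0,"dz": 0,"wx": 0,"wy": 0,"wz": 0,"claw": 0.3},
  {"dx": 0,"dy": 0,"dz": 0,"wx": 0,"wy": 0,"wz": 0,"claw": 0.25},
  {"dx": 0,"dy": 0,"dz": 0,"wx": 0,"wy": 0,"wz": 0,"claw": 0.2},
  {"dx": 0,"dy": 0,"dz": 0,"wx": 0,"wy": 0,"wz": 0,"claw": 0.1},
  {"dx": 0,"dy": 0,"dz": 0,"wx": 0,"wy": 0,"wz": 0,"claw": 0},
  {"dx": 0,"dy": 0,"dz": 0,"wx": 0,"wy": 0,"wz": 0,"claw": 0},
  {"dx": 0,"dy": 0,"dz": 0,"wx": 0,"wy": 0,"wz": 0,"claw": 0},
  {"dx": 0,"dy": 0,"dz": 0,"wx": 0,"wy": 0,"wz": 0,"claw": 0},
], grip_force=20)

```text
clock: 5.35
tool_pos: [0.5194, 0.1729, 0.0372]
eef_rot: [0.686, 0.728, -0.0, 0.0]
contact_force: [-0.3, -1.1, 0.3]
opening: 0.004
```

```bash
python3 - <<'E'
from h import *
togo([.5188,.1735,.037],np.pi/2+.062)
E
```

```text
t 5.35 pos [0.5194 0.1729 0.0372] F [-0.3  -1.14  0.31] open 0.004 
 shift [ 0.0006 -0.0005  0.0002] turn [-0.      0.0002 -0.0026] shift in goal axes [ 0.0006 -0.0005  0.0002]
```

The gripper shut completely, so it isn't holding the rod. I'll look.

```bash
python3 - <<'E'
from plant import snapshot
import cv2,numpy as np
s=snapshot("scene")["color"][:,:,::-1][95:185,290:380]
t=snapshot("top")["color"][:,:,::-1][185:245,200:300]
a=cv2.resize(s,(400,400),interpolation=cv2.INTER_CUBIC);b=cv2.resize(t,(400,240),interpolation=cv2.INTER_CUBIC)
b=cv2.copyMakeBorder(b,0,160,0,0,0)
cv2.imwrite("pics/s2.png",np.hstack([a,b]))
E
```

```text
(no output)
```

View pics/s2.png

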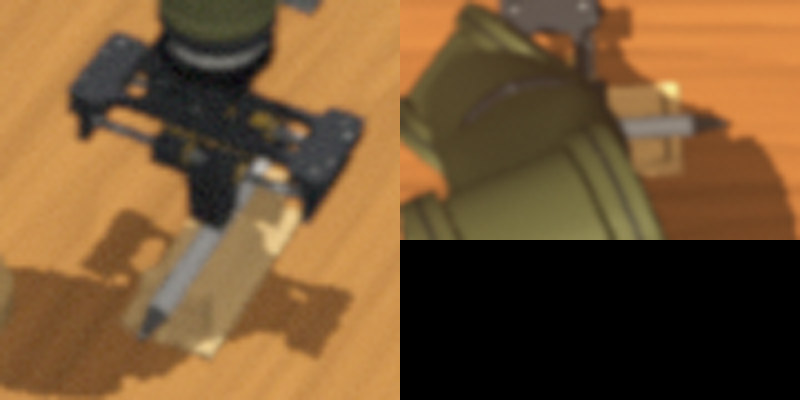

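```bash
python3 - <<'E'
from h import *
from plant import r
s=r.get_state();T=R.from_quat(s["eef_rot"]);print(s["opening"],s["tool_pos"],s["contact_force"])
f=lambda z,y=0,x=0:s["tool_pos"]+T.apply([x,y,z])
k=400/90
for nm,P in [("tip",f(.011)),("tcp",f(0)),("grasp",f(-.008)),("body",f(-.053)),("rod+85",place(.5188,.1735,.062,[(0,.085,.045)])[0]),("rod-85",place(.5188,.1735,.062,[(0,-.085,.045)])[0])]:
    u=proj("scene",np.array([P]))[0];print(nm,u.round(1),((u-[290,95])*k).round(0))
E
```

```text
0.0034528570746742743 [0.51935258 0.17297161 0.03718143] [-0.18236382  0.35538462 -0.17717385]
tip [337.7 150.6] [212. 247.]
tcp [337.8 148.2] [213. 236.]
grasp [337.9 146.4] [213. 228.]
body [338.2 136. ] [214. 182.]
rod+85 [349.7 128.8] [265. 150.]
rod-85 [325.1 164.7] [156. 310.]
```

```bash
python3 - <<'E'
from h import *
from plant import snapshot
import cv2
T=R.from_quat([.686,.728,-.001,0]);p=np.array([.5207,.1748,.1588])
for y in(-.045,.045):
  for z in (.011,.03): print(y,z,((proj("scene",(p+T.apply([0,y,z]))[None])[0]-[290,85])*6).round(0))
s=snapshot("scene")["color"][:,:,::-1][120:170,310:370]
a=cv2.resize(s,(720,600),interpolation=cv2.INTER_CUBIC)
cv2.imwrite("pics/s3.png",a)
E
```

```text
-0.045 0.011 [213. 191.]
-0.045 0.03 [213. 220.]
0.045 0.011 [380. 251.]
0.045 0.03 [378. 279.]
```

View pics/s3.png

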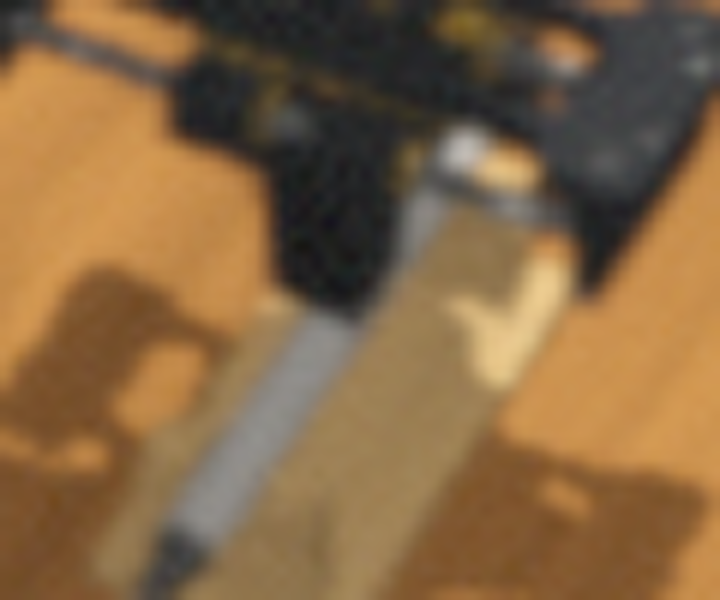

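Compared with the reported pose, the fingertips appear about 25 mm too high in both views: expected at rows 191/251 in the first crop, seen at about 155/210. The closed fingers are just above the rod. I'll feel for the rod top to measure this offset.

Request:
drive_tool([
  {"dx": 0,"dy": 0,"dz": 0.001,"wx": 0,"wy": 0,"wz": 0,"claw": 0},
  {"dx": 0,"dy": 0,"dz": 0.001,"wx": 0,"wy": 0,"wz": 0,"claw": 0},
  {"dx": 0,"dy": 0,"dz": 0,"wx": 0,"wy": 0,"wz": 0,"claw": 0},
])

```text
clock: 5.8
tool_pos: [0.5192, 0.1729, 0.035]
eef_rot: [0.686, 0.728, -0.0, -0.0]
contact_force: [-0.4, -0.1, 0.4]
opening: 0.001
```

Request:
drive_tool([
  {"dx": 0,"dy": 0,"dz": 0.001,"wx": 0,"wy": 0,"wz": 0,"claw": 0},
  {"dx": 0,"dy": 0,"dz": 0,"wx": 0,"wy": 0,"wz": 0,"claw": 0},
])

```text
clock: 6.0
tool_pos: [0.5193, 0.1729, 0.0341]
eef_rot: [0.686, 0.728, -0.0, -0.0]
contact_force: [-0.3, 0.1, 0.7]
opening: 0.004
```

Request:
drive_tool([
  {"dx": 0,"dy": 0,"dz": 0.001,"wx": 0,"wy": 0,"wz": 0,"claw": 0},
  {"dx": 0,"dy": 0,"dz": 0,"wx": 0,"wy": 0,"wz": 0,"claw": 0},
])

```text
clock: 6.2
tool_pos: [0.52, 0.173, 0.0338]
eef_rot: [0.686, 0.728, 0.0, 0.0]
contact_force: [0.0, -0.4, 5.2]
opening: 0.009
```

Request:
drive_tool([
  {"dx": 0,"dy": 0,"dz": 0.001,"wx": 0,"wy": 0,"wz": 0,"claw": 0},
  {"dx": 0,"dy": 0,"dz": 0,"wx": 0,"wy": 0,"wz": 0,"claw": 0},
])

```text
clock: 6.4
tool_pos: [0.5207, 0.1731, 0.0336]
eef_rot: [0.686, 0.728, 0.001, 0.001]
contact_force: [0.7, -0.6, 10.6]
opening: 0.002
```

Request:
drive_tool([
  {"dx": 0,"dy": 0,"dz": 0.001,"wx": 0,"wy": 0,"wz": 0,"claw": 0},
  {"dx": 0,"dy": 0,"dz": 0,"wx": 0,"wy": 0,"wz": 0,"claw": 0},
])

```text
clock: 6.6
tool_pos: [0.5214, 0.1731, 0.0334]
eef_rot: [0.686, 0.728, 0.002, 0.002]
contact_force: [-0.5, -1.7, 17.4]
opening: 0.007
```

Contact came at a reported z of 0.034. The rod top is 0.053, so the true tool is 30 mm higher than reported. I'll back off, open, and regrasp at a reported z of about 0.007.

Request:
drive_tool([
  {"dx": 0,"dy": 0,"dz": -0.012,"wx": 0,"wy": 0,"wz": 0,"claw": 0.6},
  {"dx": 0,"dy": 0,"dz": -0.012,"wx": 0,"wy": 0,"wz": 0,"claw": 0.6},
  {"dx": 0,"dy": 0,"dz": 0,"wx": 0,"wy": 0,"wz": 0,"claw": 0.6},
  {"dx": 0,"dy": 0,"dz": 0,"wx": 0,"wy": 0,"wz": 0,"claw": 0.6},
  {"dx": 0,"dy": 0,"dz": 0,"wx": 0,"wy": 0,"wz": 0,"claw": 0.6},
  {"dx": 0,"dy": 0,"dz": 0,"wx": 0,"wy": 0,"wz": 0,"claw": 0.6},
  {"dx": 0,"dy": 0,"dz": 0,"wx": 0,"wy": 0,"wz": 0,"claw": 0.6},
])

```text
clock: 7.3
tool_pos: [0.5191, 0.1729, 0.0548]
eef_rot: [0.686, 0.728, -0.0, -0.0]
contact_force: [-0.1, 0.3, 0.0]
opening: 0.596
```

```bash
python3 - <<'E'
from h import *
togo([.5188,.1735,.0075],np.pi/2+.062)
E
```

```text
t 7.3 pos [0.5191 0.1729 0.0548] F [-0.09  0.29  0.  ] open 0.596 
 shift [ 0.0007 -0.0002  0.0473] turn [-0.0008  0.0003 -0.0025] shift in goal axes [ 0.0006 -0.0002  0.0473]
```

Request:
drive_tool([
  {"dx": 0,"dy": 0,"dz": 0.008,"wx": 0,"wy": 0,"wz": 0,"claw": 0.6},
  {"dx": 0,"dy": 0,"dz": 0.008,"wx": 0,"wy": 0,"wz": 0,"claw": 0.6},
  {"dx": 0,"dy": 0,"dz": 0.008,"wx": 0,"wy": 0,"wz": 0,"claw": 0.6},
  {"dx": 0,"dy": 0,"dz": 0.006,"wx": 0,"wy": 0,"wz": 0,"claw": 0.6},
  {"dx": 0,"dy": 0,"dz": 0,"wx": 0,"wy": 0,"wz": 0,"claw": 0.6},
])

```text
clock: 7.8
tool_pos: [0.5186, 0.1727, 0.024]
eef_rot: [0.686, 0.728, -0.001, -0.0]
contact_force: [-0.1, -0.1, -0.6]
opening: 0.598
```

Request:
drive_tool([
  {"dx": 0,"dy": 0,"dz": 0.006,"wx": 0,"wy": 0,"wz": 0,"claw": 0.6},
  {"dx": 0,"dy": 0,"dz": 0.006,"wx": 0,"wy": 0,"wz": 0,"claw": 0.6},
  {"dx": 0,"dy": 0,"dz": 0.005,"wx": 0,"wy": 0,"wz": 0,"claw": 0.6},
  {"dx": 0,"dy": 0,"dz": 0,"wx": 0,"wy": 0,"wz": 0,"claw": 0.6},
])

```text
clock: 8.2
tool_pos: [0.519, 0.1728, 0.0075]
eef_rot: [0.686, 0.728, -0.001, -0.0]
contact_force: [1.1, -0.4, 0.1]
opening: 0.598
```

Request:
drive_tool([
  {"dx": 0,"dy": 0,"dz": 0,"wx": 0,"wy": 0,"wz": 0,"claw": 0.3},
  {"dx": 0,"dy": 0,"dz": 0,"wx": 0,"wy": 0,"wz": 0,"claw": 0.3},
  {"dx": 0,"dy": 0,"dz": 0,"wx": 0,"wy": 0,"wz": 0,"claw": 0.2},
  {"dx": 0,"dy": 0,"dz": 0,"wx": 0,"wy": 0,"wz": 0,"claw": 0.1},
  {"dx": 0,"dy": 0,"dz": 0,"wx": 0,"wy": 0,"wz": 0,"claw": 0},
  {"dx": 0,"dy": 0,"dz": 0,"wx": 0,"wy": 0,"wz": 0,"claw": 0},
  {"dx": 0,"dy": 0,"dz": 0,"wx": 0,"wy": 0,"wz": 0,"claw": 0},
], grip_force=45)

```text
clock: 8.9
tool_pos: [0.5195, 0.173, 0.0083]
eef_rot: [0.686, 0.728, 0.0, 0.0]
contact_force: [0.1, -0.5, 0.6]
opening: 0.162
```

Gripped. Lifting.

Request:
drive_tool([
  {"dx": 0,"dy": 0,"dz": -0.005,"wx": 0,"wy": 0,"wz": 0,"claw": 0},
  {"dx": 0,"dy": 0,"dz": -0.01,"wx": 0,"wy": 0,"wz": 0,"claw": 0},
  {"dx": 0,"dy": 0,"dz": -0.015,"wx": 0,"wy": 0,"wz": 0,"claw": 0},
  {"dx": 0,"dy": 0,"dz": -0.02,"wx": 0,"wy": 0,"wz": 0,"claw": 0},
  {"dx": 0,"dy": 0,"dz": -0.02,"wx": 0,"wy": 0,"wz": 0,"claw": 0},
  {"dx": 0,"dy": 0,"dz": -0.02,"wx": 0,"wy": 0,"wz": 0,"claw": 0},
  {"dx": 0,"dy": 0,"dz": -0.02,"wx": 0,"wy": 0,"wz": 0,"claw": 0},
  {"dx": 0,"dy": 0,"dz": -0.01,"wx": 0,"wy": 0,"wz": 0,"claw": 0},
  {"dx": 0,"dy": 0,"dz": 0,"wx": 0,"wy": 0,"wz": 0,"claw": 0},
])

```text
clock: 9.8
tool_pos: [0.5202, 0.1733, 0.1298]
eef_rot: [0.686, 0.728, 0.001, 0.001]
contact_force: [0.5, 1.1, -1.9]
opening: 0.161
```

```bash
python3 - <<'E'
from h import *
togo([.5737,-.2033,.10],np.pi/2+.258)
E
```

```text
t 9.8 pos [0.5202 0.1733 0.1298] F [ 0.5   1.07 -1.88] open 0.161 
 shift [-0.3791  0.0311  0.0295] turn [ 0.0029 -0.0007 -0.1988] shift in goal axes [-0.3778 -0.0443  0.0298]
```

Request:
drive_tool([
  {"dx": -0.02,"dy": 0.003,"dz": 0,"wx": 0,"wy": 0,"wz": 0,"claw": 0},
  {"dx": -0.04,"dy": 0.003,"dz": 0,"wx": 0,"wy": 0,"wz": 0,"claw": 0},
  {"dx": -0.04,"dy": 0.003,"dz": 0,"wx": 0,"wy": 0,"wz": 0,"claw": 0},
  {"dx": -0.04,"dy": 0.003,"dz": 0,"wx": 0,"wy": 0,"wz": 0,"claw": 0},
  {"dx": -0.04,"dy": 0.003,"dz": 0,"wx": 0,"wy": 0,"wz": 0,"claw": 0},
  {"dx": -0.04,"dy": 0.003,"dz": 0,"wx": 0,"wy": 0,"wz": 0,"claw": 0},
  {"dx": -0.04,"dy": 0.003,"dz": 0,"wx": 0,"wy": 0,"wz": 0,"claw": 0},
  {"dx": -0.04,"dy": 0.003,"dz": 0,"wx": 0,"wy": 0,"wz": 0,"claw": 0},
  {"dx": -0.04,"dy": 0.003,"dz": 0,"wx": 0,"wy": 0,"wz": 0,"claw": 0},
  {"dx": -0.025,"dy": 0.003,"dz": 0,"wx": 0,"wy": 0,"wz": 0,"claw": 0},
  {"dx": -0.014,"dy": 0.001,"dz": 0,"wx": 0,"wy": 0,"wz": 0,"claw": 0},
])

```text
clock: 10.9
tool_pos: [0.5718, -0.2069, 0.1269]
eef_rot: [0.687, 0.726, -0.001, -0.0]
contact_force: [0.3, 0.6, -0.9]
opening: 0.157
```

Request:
drive_tool([
  {"dx": 0,"dy": 0,"dz": 0,"wx": 0,"wy": 0,"wz": -0.05,"claw": 0},
  {"dx": 0,"dy": 0,"dz": 0,"wx": 0,"wy": 0,"wz": -0.05,"claw": 0},
  {"dx": 0,"dy": 0,"dz": 0,"wx": 0,"wy": 0,"wz": -0.05,"claw": 0},
  {"dx": 0,"dy": 0,"dz": 0.01,"wx": 0,"wy": 0,"wz": -0.049,"claw": 0},
  {"dx": 0,"dy": 0,"dz": 0.01,"wx": 0,"wy": 0,"wz": 0,"claw": 0},
  {"dx": 0,"dy": 0,"dz": 0.01,"wx": 0,"wy": 0,"wz": 0,"claw": 0},
  {"dx": 0,"dy": 0,"dz": 0,"wx": 0,"wy": 0,"wz": 0,"claw": 0},
])

```text
clock: 11.6
tool_pos: [0.5713, -0.2031, 0.096]
eef_rot: [0.61, 0.792, -0.001, -0.002]
contact_force: [-0.1, 0.6, -0.6]
opening: 0.161
```

```bash
python3 - <<'E'
from h import *
from plant import snapshot
import cv2
togo([.5737,-.2033,.05],np.pi/2+.258)
s=snapshot("scene")["color"][:,:,::-1][175:285,245:335]
a=cv2.resize(s,None,fx=5.4,fy=5.4,interpolation=cv2.INTER_CUBIC)
t=snapshot("top")["color"][:,:,::-1];np.save("t4.npy",t)
b=cv2.resize(t[170:230,310:415],None,fx=3,fy=3,interpolation=cv2.INTER_CUBIC)
b=cv2.copyMakeBorder(b,0,a.shape[0]-b.shape[0],0,0,0)
cv2.imwrite("pics/s4.png",np.hstack([a,b])[:, :800])
E
```

```text
t 11.6 pos [ 0.5713 -0.2031  0.096 ] F [-0.13  0.62 -0.59] open 0.161 
 shift [-0.0009  0.0024  0.046 ] turn [-0.0036 -0.0017  0.0004] shift in goal axes [-0.0008  0.0023  0.046 ]
```

View pics/s4.png

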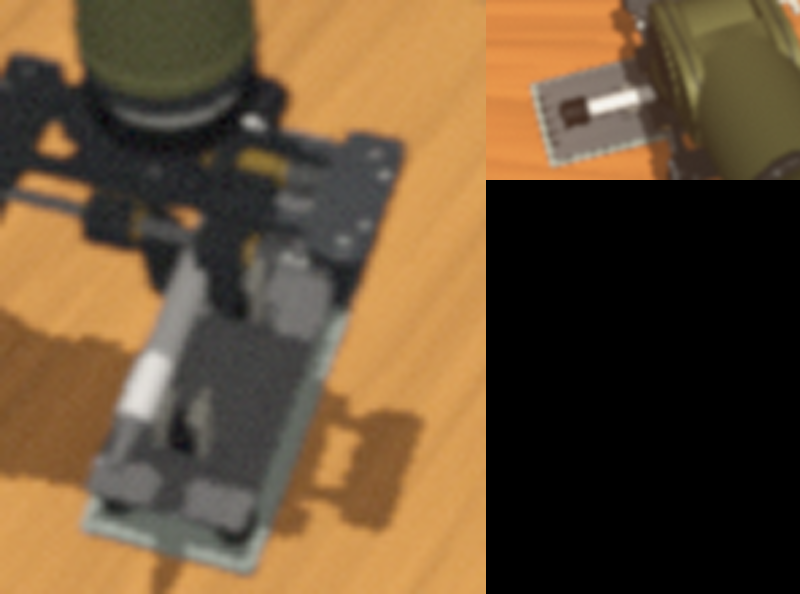

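```bash
python3 - <<'E'
from h import *
import cv2
a=np.pi/2+.258
L=[(0,.11,.1335),(0,.085,.1335),(0,-.085,.1335),(0,-.11,.1335)]
P=place(.5713,-.2031,.258,L)
print("scene",((proj("scene",P)-[244.6,174.6])*5.4).round(0).tolist())
print("top",((proj("top",P)-[309.7,169.7])*3).round(0).tolist(), "(+486 col)")
t=np.load("t4.npy");b=cv2.resize(t[185:225,320:380],None,fx=12,fy=12,interpolation=cv2.INTER_CUBIC)
cv2.imwrite("pics/s5.png",b)
print("s5",((proj("top",P)-[319.54,184.54])*12).round(0).tolist())
E
```

```text
scene [[273.0, 88.0], [257.0, 127.0], [136.0, 420.0], [117.0, 467.0]]
top [[76.0, 114.0], [101.0, 107.0], [276.0, 62.0], [301.0, 56.0]] (+486 col)
s5 [[184.0, 278.0], [287.0, 251.0], [985.0, 71.0], [1088.0, 45.0]]
```

View pics/s5.png

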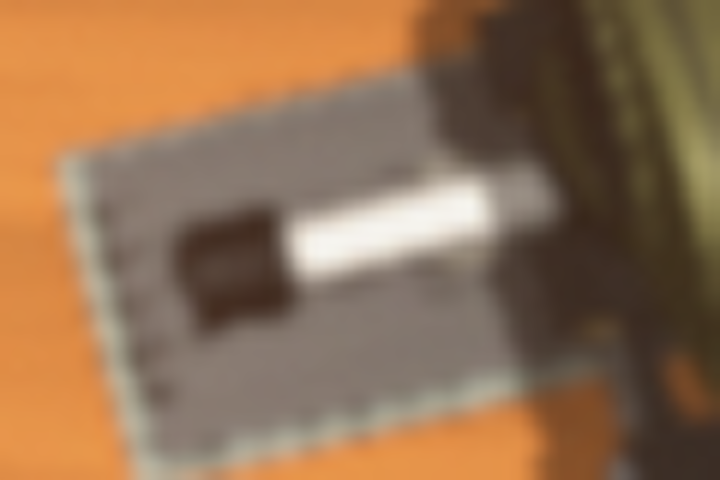

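Top view: the head's end is at (188,275) and the head/rod joint at (287,248), within about 3 crop pixels of prediction, so the lengthwise grip is right. The scene view suggests the point is a few mm towards −x. I'll lower to just above the clips, correcting sideways, and compare rod and clips directly.

Request:
drive_tool([
  {"dx": -0.001,"dy": 0.0024,"dz": 0.004,"wx": -0.0035,"wy": -0.0017,"wz": 0,"claw": 0},
  {"dx": 0,"dy": 0,"dz": 0.008,"wx": 0,"wy": 0,"wz": 0,"claw": 0},
  {"dx": 0,"dy": 0,"dz": 0.008,"wx": 0,"wy": 0,"wz": 0,"claw": 0},
  {"dx": 0,"dy": 0,"dz": 0.006,"wx": 0,"wy": 0,"wz": 0,"claw": 0},
  {"dx": 0,"dy": 0,"dz": 0,"wx": 0,"wy": 0,"wz": 0,"claw": 0},
  {"dx": 0,"dy": 0,"dz": 0,"wx": 0,"wy": 0,"wz": 0,"claw": 0},
])

```text
clock: 12.3
tool_pos: [0.5754, -0.2038, 0.072]
eef_rot: [0.61, 0.792, 0.001, 0.002]
contact_force: [0.9, 0.2, -0.8]
opening: 0.158
```

```bash
python3 - <<'E'
from h import *
from plant import snapshot,r
import cv2
togo([.5737,-.2033,.05],np.pi/2+.258)
p=r.get_state()["tool_pos"]; z=p[2]+.0375
P=place(p[0],p[1],.258,[(0,.11,z),(0,.085,z),(0,-.04,z),(0,-.085,z),(0,-.11,z)])
s=np.mean([snapshot("scene")["color"][:,:,::-1].astype(float) for _ in range(4)],0).astype(np.uint8)[215:290,255:305]
t=np.mean([snapshot("top")["color"][:,:,::-1].astype(float) for _ in range(4)],0).astype(np.uint8)[185:225,320:368]
a=cv2.resize(s,None,fx=8,fy=8,interpolation=cv2.INTER_CUBIC)
b=cv2.resize(t,None,fx=8,fy=8,interpolation=cv2.INTER_CUBIC)
b=cv2.copyMakeBorder(b,0,a.shape[0]-b.shape[0],0,0,0)
cv2.imwrite("pics/s6.png",np.hstack([a,b]))
print("scene",((proj("scene",P)-[254.56,214.56])*8).round(0).tolist())
print("top",((proj("top",P)-[319.56,184.56])*8+[400,0]).round(0).tolist())
E
```

```text
t 12.3 pos [ 0.5754 -0.2038  0.072 ] F [ 0.88  0.2  -0.75] open 0.158 
 shift [ 0.001  -0.0016  0.022 ] turn [0.0032 0.0015 0.0004] shift in goal axes [ 0.0009 -0.0015  0.022 ]
scene [[338.0, -139.0], [314.0, -81.0], [188.0, 229.0], [139.0, 350.0], [111.0, 420.0]]
top [[523.0, 179.0], [590.0, 161.0], [926.0, 75.0], [1047.0, 43.0], [1114.0, 26.0]]
```

View pics/s6.png

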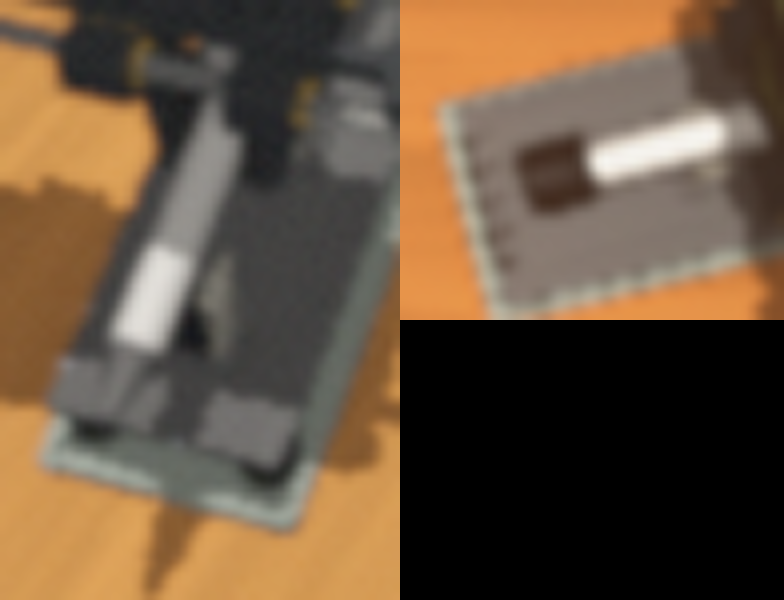

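Scene crop: rod/cone joint at (140,345) against (139,350) predicted. Top crop: head/rod joint at (590,165) against (590,161) predicted. Tool, cameras and rod agree. Now the residual against the observed clip fingers.

```bash
python3 - <<'E'
from h import *
from plant import r
p=r.get_state()["tool_pos"];print(p)
for q in (p,[.5737,-.2033]):
  P=place(q[0],q[1],.258,[(0,.04,.089),(0,-.04,.089)])
  print("scene",(proj("scene",P)+.43).round(1).tolist(),"obs",[288.85,222],[278.55,247.5],"top",(proj("top",P)+.43).round(1).tolist(),"obs",[358.1,202.5],[384.65,195.5])
E
```

```text
[ 0.57555439 -0.20392899  0.07240456]
scene [[289.3, 222.9], [279.2, 248.1]] obs [288.85, 222] [278.55, 247.5] top [[358.4, 201.8], [384.9, 195.0]] obs [358.1, 202.5] [384.65, 195.5]
scene [[288.9, 222.4], [278.7, 247.6]] obs [288.85, 222] [278.55, 247.5] top [[358.2, 202.4], [384.7, 195.6]] obs [358.1, 202.5] [384.65, 195.5]
```

Request:
drive_tool([
  {"dx": 0.001,"dy": -0.0015,"dz": 0.004,"wx": 0.0032,"wy": 0.0015,"wz": 0,"claw": 0},
  {"dx": 0,"dy": 0,"dz": 0.006,"wx": 0,"wy": 0,"wz": 0,"claw": 0},
  {"dx": 0,"dy": 0,"dz": 0.006,"wx": 0,"wy": 0,"wz": 0,"claw": 0},
  {"dx": 0,"dy": 0,"dz": 0.004,"wx": 0,"wy": 0,"wz": 0,"claw": 0},
  {"dx": 0,"dy": 0,"dz": 0,"wx": 0,"wy": 0,"wz": 0,"claw": 0},
  {"dx": 0,"dy": 0,"dz": 0,"wx": 0,"wy": 0,"wz": 0,"claw": 0},
])

```text
clock: 13.3
tool_pos: [0.5738, -0.2032, 0.0521]
eef_rot: [0.61, 0.792, 0.0, 0.0]
contact_force: [0.1, 1.1, -1.4]
opening: 0.159
```

```bash
python3 - <<'E'
from h import *
togo([.5737,-.2033,.0445],np.pi/2+.258)
E
```

```text
t 13.3 pos [ 0.5738 -0.2032  0.0521] F [ 0.1   1.11 -1.36] open 0.159 
 shift [-0.0001 -0.0001  0.0076] turn [0.0001 0.0001 0.0005] shift in goal axes [-0.0001 -0.0001  0.0076]
```

Aligned. Pressing down gently, watching the force.

Request:
drive_tool([
  {"dx": 0,"dy": 0,"dz": 0.003,"wx": 0,"wy": 0,"wz": 0,"claw": 0},
  {"dx": 0,"dy": 0,"dz": 0.003,"wx": 0,"wy": 0,"wz": 0,"claw": 0},
  {"dx": 0,"dy": 0,"dz": 0.002,"wx": 0,"wy": 0,"wz": 0,"claw": 0},
  {"dx": 0,"dy": 0,"dz": 0.002,"wx": 0,"wy": 0,"wz": 0,"claw": 0},
  {"dx": 0,"dy": 0,"dz": 0,"wx": 0,"wy": 0,"wz": 0,"claw": 0},
])

```text
clock: 13.8
tool_pos: [0.5744, -0.2033, 0.0424]
eef_rot: [0.61, 0.792, 0.0, 0.001]
contact_force: [1.6, 0.0, 1.7]
opening: 0.159
```

Request:
drive_tool([
  {"dx": 0,"dy": 0,"dz": 0.002,"wx": 0,"wy": 0,"wz": 0,"claw": 0},
  {"dx": 0,"dy": 0,"dz": 0.002,"wx": 0,"wy": 0,"wz": 0,"claw": 0},
  {"dx": 0,"dy": 0,"dz": 0,"wx": 0,"wy": 0,"wz": 0,"claw": 0},
])

```text
clock: 14.1
tool_pos: [0.5745, -0.2032, 0.0386]
eef_rot: [0.61, 0.792, 0.0, 0.001]
contact_force: [1.6, 0.6, 4.8]
opening: 0.163
```

Request:
drive_tool([
  {"dx": 0,"dy": 0,"dz": 0.002,"wx": 0,"wy": 0,"wz": 0,"claw": 0},
  {"dx": 0,"dy": 0,"dz": 0.002,"wx": 0,"wy": 0,"wz": 0,"claw": 0},
  {"dx": 0,"dy": 0,"dz": 0,"wx": 0,"wy": 0,"wz": 0,"claw": 0},
])

```text
clock: 14.4
tool_pos: [0.5746, -0.2033, 0.0349]
eef_rot: [0.61, 0.792, 0.0, 0.001]
contact_force: [0.8, 0.2, 8.1]
opening: 0.163
```

Request:
drive_tool([
  {"dx": 0,"dy": 0,"dz": 0.001,"wx": 0,"wy": 0,"wz": 0,"claw": 0},
  {"dx": 0,"dy": 0,"dz": 0.001,"wx": 0,"wy": 0,"wz": 0,"claw": 0},
  {"dx": 0,"dy": 0,"dz": 0,"wx": 0,"wy": 0,"wz": 0,"claw": 0},
])

```text
clock: 14.7
tool_pos: [0.5747, -0.2033, 0.0331]
eef_rot: [0.61, 0.792, 0.001, 0.001]
contact_force: [0.2, 1.0, 9.4]
opening: 0.16
```

Request:
drive_tool([
  {"dx": 0,"dy": 0,"dz": 0.001,"wx": 0,"wy": 0,"wz": 0,"claw": 0},
  {"dx": 0,"dy": 0,"dz": 0.001,"wx": 0,"wy": 0,"wz": 0,"claw": 0},
  {"dx": 0,"dy": 0,"dz": 0,"wx": 0,"wy": 0,"wz": 0,"claw": 0},
])

```text
clock: 15.0
tool_pos: [0.5748, -0.2034, 0.0313]
eef_rot: [0.61, 0.792, 0.0, 0.001]
contact_force: [-0.7, 0.9, 9.7]
opening: 0.16
```

Request:
drive_tool([
  {"dx": 0,"dy": 0,"dz": 0.001,"wx": 0,"wy": 0,"wz": 0,"claw": 0},
  {"dx": 0,"dy": 0,"dz": 0.001,"wx": 0,"wy": 0,"wz": 0,"claw": 0},
  {"dx": 0,"dy": 0,"dz": 0,"wx": 0,"wy": 0,"wz": 0,"claw": 0},
])

```text
clock: 15.3
tool_pos: [0.5746, -0.2035, 0.0291]
eef_rot: [0.61, 0.792, 0.0, 0.001]
contact_force: [0.3, -0.6, 6.8]
opening: 0.161
```

Request:
drive_tool([
  {"dx": 0,"dy": 0,"dz": 0.001,"wx": 0,"wy": 0,"wz": 0,"claw": 0},
  {"dx": 0,"dy": 0,"dz": 0.001,"wx": 0,"wy": 0,"wz": 0,"claw": 0},
  {"dx": 0,"dy": 0,"dz": 0,"wx": 0,"wy": 0,"wz": 0,"claw": 0},
])

```text
clock: 15.6
tool_pos: [0.5742, -0.2034, 0.0263]
eef_rot: [0.61, 0.792, 0.0, 0.0]
contact_force: [1.2, -0.3, 4.1]
opening: 0.161
```

Request:
drive_tool([
  {"dx": 0,"dy": 0,"dz": 0.001,"wx": 0,"wy": 0,"wz": 0,"claw": 0},
  {"dx": 0,"dy": 0,"dz": 0.001,"wx": 0,"wy": 0,"wz": 0,"claw": 0},
  {"dx": 0,"dy": 0,"dz": 0,"wx": 0,"wy": 0,"wz": 0,"claw": 0},
  {"dx": 0,"dy": 0,"dz": 0,"wx": 0,"wy": 0,"wz": 0,"claw": 0},
])

```text
clock: 16.0
tool_pos: [0.5742, -0.2034, 0.0245]
eef_rot: [0.61, 0.792, 0.0, 0.001]
contact_force: [0.9, 0.2, 6.4]
opening: 0.163
```

```bash
python3 - <<'E'
from plant import r
s=r.get_state();print(s["contact_force"],s["moment"],s["tool_pos"])
E
```

```text
[0.91860923 0.19047858 6.36090136] [-0.02180838 -0.28768615 -0.02879619] [ 0.57416064 -0.20335833  0.02451381]
```

The force fell sharply and now rises about as the mounts alone would. I'll press a little further to confirm both clips are through.

Request:
drive_tool([
  {"dx": 0,"dy": 0,"dz": 0.001,"wx": 0,"wy": 0,"wz": 0,"claw": 0},
  {"dx": 0,"dy": 0,"dz": 0.001,"wx": 0,"wy": 0,"wz": 0,"claw": 0},
  {"dx": 0,"dy": 0,"dz": 0.001,"wx": 0,"wy": 0,"wz": 0,"claw": 0},
  {"dx": 0,"dy": 0,"dz": 0,"wx": 0,"wy": 0,"wz": 0,"claw": 0},
  {"dx": 0,"dy": 0,"dz": 0,"wx": 0,"wy": 0,"wz": 0,"claw": 0},
])

```text
clock: 16.5
tool_pos: [0.5742, -0.2033, 0.0218]
eef_rot: [0.61, 0.792, 0.0, 0.001]
contact_force: [0.0, -0.8, 8.0]
opening: 0.164
```

Request:
drive_tool([
  {"dx": 0,"dy": 0,"dz": 0.001,"wx": 0,"wy": 0,"wz": 0,"claw": 0},
  {"dx": 0,"dy": 0,"dz": 0.001,"wx": 0,"wy": 0,"wz": 0,"claw": 0},
  {"dx": 0,"dy": 0,"dz": 0,"wx": 0,"wy": 0,"wz": 0,"claw": 0},
  {"dx": 0,"dy": 0,"dz": 0,"wx": 0,"wy": 0,"wz": 0,"claw": 0},
])

```text
clock: 16.9
tool_pos: [0.5742, -0.2034, 0.02]
eef_rot: [0.61, 0.792, 0.0, 0.001]
contact_force: [0.2, 0.5, 8.9]
opening: 0.163
```

```bash
python3 - <<'E'
from plant import r
s=r.get_state();print(s["contact_force"],s["moment"],s["tool_pos"])
E
```

```text
[0.19145078 0.47116546 8.89969325] [-0.01056421 -0.07413859 -0.00650811] [ 0.57415628 -0.20338666  0.01998195]
```

Load ≈10.3 N at 12.5 mm below the unloaded home height, against 10.0 N from the mount stiffness, so both clips are home. I'll ease off to zero load, then open.

Request:
drive_tool([
  {"dx": 0,"dy": 0,"dz": -0.002,"wx": 0,"wy": 0,"wz": 0,"claw": 0},
  {"dx": 0,"dy": 0,"dz": -0.002,"wx": 0,"wy": 0,"wz": 0,"claw": 0},
  {"dx": 0,"dy": 0,"dz": -0.002,"wx": 0,"wy": 0,"wz": 0,"claw": 0},
  {"dx": 0,"dy": 0,"dz": -0.002,"wx": 0,"wy": 0,"wz": 0,"claw": 0},
  {"dx": 0,"dy": 0,"dz": -0.002,"wx": 0,"wy": 0,"wz": 0,"claw": 0},
  {"dx": 0,"dy": 0,"dz": -0.001,"wx": 0,"wy": 0,"wz": 0,"claw": 0},
  {"dx": 0,"dy": 0,"dz": 0,"wx": 0,"wy": 0,"wz": 0,"claw": 0},
  {"dx": 0,"dy": 0,"dz": 0,"wx": 0,"wy": 0,"wz": 0,"claw": 0},
])

```text
clock: 17.7
tool_pos: [0.5741, -0.2033, 0.0302]
eef_rot: [0.61, 0.792, 0.0, 0.0]
contact_force: [3.7, -0.6, 2.1]
opening: 0.16
```

Request:
drive_tool([
  {"dx": 0,"dy": 0,"dz": 0,"wx": 0,"wy": 0,"wz": 0,"claw": 0.3},
  {"dx": 0,"dy": 0,"dz": 0,"wx": 0,"wy": 0,"wz": 0,"claw": 0.5},
  {"dx": 0,"dy": 0,"dz": 0,"wx": 0,"wy": 0,"wz": 0,"claw": 0.6},
  {"dx": 0,"dy": 0,"dz": 0,"wx": 0,"wy": 0,"wz": 0,"claw": 0.6},
  {"dx": 0,"dy": 0,"dz": 0,"wx": 0,"wy": 0,"wz": 0,"claw": 0.6},
  {"dx": 0,"dy": 0,"dz": 0,"wx": 0,"wy": 0,"wz": 0,"claw": 0.6},
])

```text
clock: 18.3
tool_pos: [0.5736, -0.2033, 0.0301]
eef_rot: [0.61, 0.792, -0.0, 0.0]
contact_force: [-0.8, -0.5, -0.1]
opening: 0.604
```

Now straight up, then away towards the start side, and look.

Request:
drive_tool([
  {"dx": 0,"dy": 0,"dz": -0.01,"wx": 0,"wy": 0,"wz": 0,"claw": 0.6},
  {"dx": 0,"dy": 0,"dz": -0.02,"wx": 0,"wy": 0,"wz": 0,"claw": 0.6},
  {"dx": 0,"dy": 0,"dz": -0.03,"wx": 0,"wy": 0,"wz": 0,"claw": 0.6},
  {"dx": 0,"dy": 0,"dz": -0.04,"wx": 0,"wy": 0,"wz": 0,"claw": 0.6},
  {"dx": 0,"dy": 0,"dz": -0.04,"wx": 0,"wy": 0,"wz": 0,"claw": 0.6},
  {"dx": 0,"dy": 0,"dz": -0.04,"wx": 0,"wy": 0,"wz": 0,"claw": 0.6},
])

```text
clock: 18.9
tool_pos: [0.5734, -0.2031, 0.2126]
eef_rot: [0.61, 0.792, 0.0, 0.0]
contact_force: [0.6, -0.1, -0.7]
opening: 0.596
```

Request:
drive_tool([
  {"dx": -0.04,"dy": 0,"dz": 0,"wx": 0,"wy": 0,"wz": 0,"claw": 0.6},
  {"dx": -0.04,"dy": -0.02,"dz": 0,"wx": 0,"wy": 0,"wz": 0,"claw": 0.6},
  {"dx": -0.04,"dy": -0.02,"dz": 0,"wx": 0,"wy": 0,"wz": 0,"claw": 0.6},
  {"dx": -0.04,"dy": -0.02,"dz": 0,"wx": 0,"wy": 0,"wz": 0,"claw": 0.6},
  {"dx": -0.04,"dy": -0.02,"dz": 0,"wx": 0,"wy": 0,"wz": 0,"claw": 0.6},
  {"dx": -0.04,"dy": -0.02,"dz": 0,"wx": 0,"wy": 0,"wz": 0,"claw": 0.6},
  {"dx": -0.04,"dy": -0.02,"dz": 0,"wx": 0,"wy": 0,"wz": 0,"claw": 0.6},
  {"dx": 0,"dy": 0,"dz": 0,"wx": 0,"wy": 0,"wz": 0,"claw": 0.6},
])

```text
clock: 19.7
tool_pos: [0.5242, -0.5138, 0.21]
eef_rot: [0.615, 0.789, -0.003, 0.001]
contact_force: [-1.0, -0.4, 0.5]
opening: 0.597
```

```bash
python3 - <<'E'
from h import *
from plant import snapshot
import cv2
im=[]
C2={}
for n,(u,v,w,h) in {"scene":(250,190,70,95),"top":(318,175,85,50)}.items():
    t=np.mean([snapshot(n)["color"][:,:,::-1].astype(float) for _ in range(4)],0).astype(np.uint8)
    cv2.imwrite(f"pics/{n}9.png",t)
    k=6 if n=="scene" else 4.4
    im.append(cv2.resize(t[v:v+h,u:u+w],None,fx=k,fy=k,interpolation=cv2.INTER_CUBIC))
    P=place(.5737,-.2033,.258,[(0,y,.07) for y in(.11,.085,-.085,-.11)])
    print(n,((proj(n,P)+.43-[u,v])*k+[0 if n=="scene" else 420,0]).round(0).tolist())
a,b=im;b=cv2.copyMakeBorder(b,0,a.shape[0]-b.shape[0],0,0,0)
cv2.imwrite("pics/s7.png",np.hstack([a,b]))
E
```

```text
scene [[285.0, 96.0], [268.0, 139.0], [140.0, 458.0], [119.0, 509.0]]
top [[494.0, 149.0], [530.0, 140.0], [774.0, 77.0], [810.0, 67.0]]
```

View pics/s7.png

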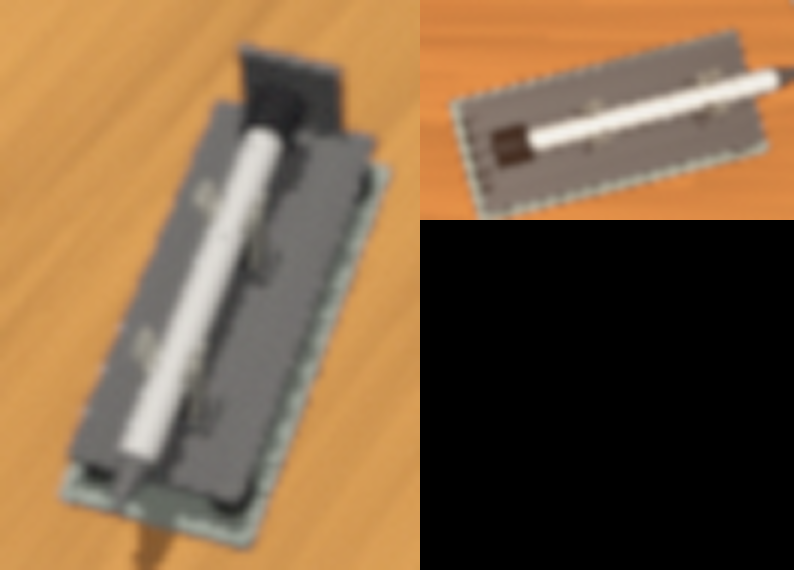

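The scriber's joints are at scene (265,136) and (140,455), against (268,139) and (140,458) predicted for home. Unseated, they'd be about 16 px higher. The clip fingers stand above the rod on both sides. I'll hand in, with a bystander difference check first.

```bash
python3 - <<'E'
import cv2,numpy as np
from plant import r
a=cv2.imread("pics/scene0.png");b=cv2.imread("pics/scene9.png")
d=cv2.absdiff(a,b).max(2)
for n,(u,v,w,h) in dict(jar=(405,120,26,38),driver=(375,170,52,55),block=(350,213,26,26),wrench=(278,292,80,24),cup=(176,240,40,48),tape=(258,145,40,32)).items():
    print(n,np.percentile(d[v:v+h,u:u+w],97))
s=r.get_state();print(s["contact_force"],np.abs(s["qd"]).max());print(r.finish_job())
E
```

```text
jar 10.0
driver 10.0
block 10.0
wrench 10.0
cup 153.0
tape 10.0
[-0.06222529 -0.40548722  0.1534425 ] 0.006831000415114148
the job is handed in; nothing more can be done
None
```

```bash
python3 - <<'E'
import cv2,numpy as np
a=[cv2.imread(f"pics/{n}.png") for n in("scene9","top9")]
cv2.imwrite("pics/s8.png",np.hstack([cv2.resize(a[0][200:320,130:270],(400,343)),cv2.resize(a[1][210:330,380:520],(400,343))]))
E
```

```text
(no output)
```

View pics/s8.png

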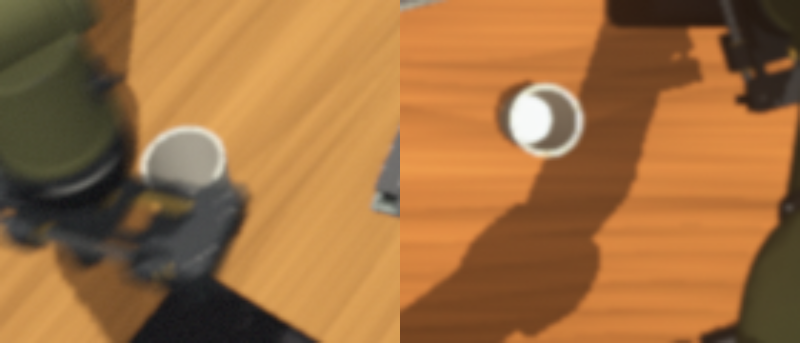

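The scriber is pressed home in both clips, black head at the stop-plate end, and the gripper is open and well clear. I handed the job in at about 20 s of the 58 s allowed; no verdict is reported.

- **First grasp missed:** the jaws closed fully just above the rod. The arm's reported height was about 30 mm too low; I measured this by touching the top of the rod with up to about 17 N. The second grasp, corrected for that, held.
- **Pressing:** the highest load I read was about 11 N while the clips gave way, then it fell to about 5.5 N. Pressed further, it rose to about 10.3 N, against 10.0 N expected from the mounts alone. I took readings only between steps, so a brief peak could have gone unseen.
- **Final position:** the last pictures put the scriber within about 2 mm of the fitted home position in the scene view. They show the clip fingers standing on both sides of the rod. After I let go, the measured force was near zero.
- **Other objects:** five of the six showed no change in the before/after images. The cup check flagged a difference, because the gripper stood in front of the cup in that view. In the top view the cup sits upright at about its starting spot.
- **Picture budget:** I viewed 12 pictures, two over the budget of 10.

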